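# Put the mallet away in the latched tool chest

### The arm

A 7-joint arm with a two-finger parallel gripper is mounted at the origin on the work surface. World frame = base frame: x ahead of the robot, y to its left, z up, the work surface at z = 0. Lengths are in mm, angles in rad, forces in N, time in s.
With the tool pointing down it reaches from about 400 to 850 mm from the base axis. Payload 6.9 kg.
Tool frame: the origin (TCP) lies on the mounting face of the last link; the fingertips stand 173 mm ahead of it and the grasp point (between the pads) lies 155 mm ahead of it (robot.tcp_to_grasp is the distance from the TCP to the grasp point, in mm); z points along the fingers, y is the line along which they close (so a half turn about z gives the same grasp; the last joint's range is limited). The gripper opens to 85 mm and grips with 20 to 120 N. Pads are 22 mm wide; open, the fingers measure 114 mm over their backs; the gripper's body (76 mm by 85 mm) begins 54 mm behind the grasp point. The pads swing forward as they close: fully open they stand 13 mm farther back than shut.
Start: joints at [1.282, 0.507, -0.238, 1.5, 0.126, 1.149, -0.155], TCP at [239.783, -577.167, 404.675] pointing down, gripper open.
Joint ranges: [-3.08, 3.08], [-0.24, 2.05], [-1.43, 1.35], [0, 2.5], [-1.52, 4.66], [0.17, 1.96], [-2.89, 2.89]. Speed limits (rad/s): [2.39, 2.39, 3.14, 3.14, 3.14, 3.14, 3.14].

### API

Orientations are given as [roll, pitch, yaw] about the fixed x, y, z axes, in that order (R = Rz(yaw) Ry(pitch) Rx(roll)).
In Python, from plant import robot gives the robot as it stands.
- The arm moves only by the tool arm_command, never from a script. Its argument "series" is a list of rows, each a list of 5 numbers: the gripper's target within -1 to 1 (shut at 1, half-way at 0, fully open at -1), then the shift along the tool's x, y, z in m, then the turn about the tool's z in degrees. In form: [[claw, dx, dy, dz, turn], ...]. A call has 1 to 8 rows; each row is the pose to reach, as a shift and turn from the pose commanded when the call began, along the tool's axes at that moment; what a row does not reach only later rows make up. A row lasts 1/12 s, in which the tool goes at most 41.7 mm and 7.16 degrees, less where a joint would pass 70% of its speed; a pose out of reach is approached as far as the arm can. A call with a gripper value outside its range is refused whole. The fingers move at their own pace and stop on an object; "force" is the grip in N (left out, the last holds). Time passes only in rows, so rows that repeat a pose let the fingers close. It gives the time, the measured TCP pose, the force, the opening and the grip force at its end, in the units of the state.
- robot.state(): the state, without advancing time (a new reading comes with each control period).
- robot.read_camera(name): name is "scene" or "top" or "wrist"; returns a dict with "frame" (420x560x3 uint8, red, green, blue), "intrinsics" (3x3 intrinsics, pixels), "k1" (the pictures are not rectified: a ray, as slopes to the right and down, at radius r is drawn at 1 + k1 r^2 times it, then the intrinsics apply), "view" (4x4, takes a point from world to camera coordinates). Camera axes: x right, y down, z forward; pixel columns grow to the right and rows downward; lengths in mm; the calibration is good to about 2 mm. A picture is of the moment at which its call begins. There is no depth.
- robot.sign_off(): hands the job in; it is judged then, once.
The state is a dict: "t": time; "q": joint angles; "qd": joint speeds; "joint_efforts": joint torques, N m; "tool_pos": TCP position; "tcp_rot": TCP orientation; "contact_force": force on the tool from outside, world axes, zero at the start; "ft_torque": the same for the moment, N m; "grip_width": finger opening in mm; "grasp_force": force on a finger pad.
Only numpy, scipy, OpenCV 4.12 (cv2) and the standard library are available. Lean on these libraries where they do the work, as an engineer would, in place of code of your own. Each camera call takes 0.05 s, during which the arm holds its last target. There are 200 camera calls.

### The job

The joiner's mallet lies on the lid of the latched tool chest. Move it aside onto the black rubber bench mat and let go of it there, lift the chest's paddle handle to draw the latch and swing the lid back until it stands upright or beyond, then take the mallet again and lay it in the chest, head in the wide pocket and handle down in the narrow channel. Set the mallet down gently without dropping it, leave the other things on the bench where they are, and leave the lid standing open.

Things in the scene. Friction and masses are not known exactly. Their poses are not given: they have to be found in the camera images.
- mallet_head (a point): Centre of the loose wooden mallet's head, a dark block 75 long (its x) x 56 wide (y) x 48 high (z). Mallet: 200 long, about 0.2 kg, lying flat; x points from handle to head, z up. The handle, 24 wide x 26 high, runs along -x from the head's back face (37.5 mm from this point) for 125 mm, at the same height as this point.
- mallet_handle (a point): Point on the mallet's handle axis 30 mm behind the head's back face (67.5 mm from the head's centre), half-way up the handle. Axes as for the head. At the start the handle points to the chest's front, above the paddle, its middle 38 mm above the lid's top.
- cradle (a point): Point on the lid's top midway between two fixed wooden cheeks that hold the mallet's head at the start, 38 mm towards the chest's +x from its centre. Cheeks: 65 long (x), 8 thick, 60 high, 68 apart, so fingers do not fit beside the head there. A pad 14 high lies under the head, and a rest 16 wide (y) x 12 under the handle, at 68 mm to -x. Turns with the lid.
- mat: Fixed flat black rubber mat, 260 (its x) x 180 (its y) x 4 high; origin at the centre of its underside, on the bench. It lies left or right of the chest, with a 45 high chisel rack on the other side.
- chest: Fixed grey steel tool chest, 170 deep (its x) x 290 wide (y), 85 high to the rim, 93.5 to the top of the shut lid, walls and floor 6 thick; origin at the centre of its underside. -x is the front, where the paddle is; the lid is hinged on the +x rim. Seen open, it has a wide pocket at its +y end and a wooden insert with a narrow channel in the rest.
- nest (a point): Point in the chest where the centre of the mallet's head belongs, with the mallet's x (handle to head) along this point's +y: in the pocket, on the chest's middle line, 75.5 mm along its +y, 30 mm above the bench (24 above the inner floor). Axes are the chest's. The pocket runs from y = -45.5 to +63.5 mm of here and x = -79 to +79 mm; there is finger room beside the head.
- channel (a point): Middle of the chest's inner floor, 6 mm above the bench, axes the chest's. A wooden insert, 45 high above the floor, fills the chest from y = -139 to +30 mm of here but for a channel 36 wide (x = -18 to +18 mm) along y for the handle, too narrow for fingers. A small steel keeper, 14 x 40, top 67 mm above the floor, stands on it at x = -42 mm, y = 0.
- paddle_grip (a point): Point on the steel paddle handle at the lid's front, on its middle line at mid thickness, 20 mm from its free end. The paddle, a flat bar 40 wide (y) x 12 thick, projects 52 mm in front of the chest towards its -x, 102 mm above the bench; its sides can be pinched from above across the 40 mm. It pivots on the lid about a y axis 62 mm from here towards +x, at the same height.
- paddle (a joint): Angle of the paddle relative to the lid in rad: 0 down (latched), grows as its free end is lifted, stop at 0.6. A spring returns it (about 1 N at the grip point to start, 2.5 N at the stop). Its hidden pawl inside the chest lets the lid go above about 0.3.
- lid_hinge (a point): Point on the lid's hinge axis at the middle of its length: 85 mm from the chest's centre to +x, 85.5 mm above the bench. The axis runs along the chest's y; the front edge of the lid swings up and over towards +x. Axes turn with the lid (the chest's when shut). The paddle grip point lies 202 mm from this axis. The pawl hangs 30 mm below the lid, 140 mm from the hinge.
- lid (a joint): Lid angle in rad: 0 shut, 1.57 upright, stop at 1.85. The lid weighs about 0.45 kg, with slight hinge friction: let go below about 1.4 it falls shut, beyond upright it leans back on its stop. About 3 N up on the paddle lifts it.
- wax_jar: Bystander, loose amber jar 42 diameter x 55 high, standing on the mat in its +y half, 50 to 65 mm from the mat's middle line; origin at its underside.
- glue_bottle: Bystander, loose white bottle 56 diameter x 170 high; origin at its underside.
- oil_can: Bystander, loose steel can 64 diameter x 120 high; origin at its underside.
- sanding_block: Bystander, loose cork-faced wooden sanding block 60 x 110 x 37; origin at the centre of its underside.
- offcut: Bystander, loose wooden offcut 70 x 120 x 35; origin at the centre of its underside.
There are look-alikes about, which are no part of the job. What is shaped like the part that bears mallet_head but pink is not meant.

How it is judged (in metres and radians):
On the way, in this order (a step that is already met when the one before it is completed fails the run):
1. the mallet lies flat on the bench mat, let go (x of mallet_head in the frame of mat between -0.13 and 0.13 m and y of mallet_head in the frame of mat between -0.09 and 0.09 m and height (world z) of mallet_head between 0.018 and 0.036 m and angle between mallet_head's own z axis and vertical below 0.15 rad and contact force between mallet and the fingers below 0.1 N and linear speed of mallet below 0.03 m/s), for 0.2 s.
2. the paddle is lifted (value of joint paddle above 0.15 rad), for 0.05 s.
3. the lid stands open, upright or nearly (value of joint lid above 1.45 rad), for 0.2 s.
At the end, for the whole second after the job is handed in: The lid stands open at 1.45 rad or more and still; the mallet lies fully down in the chest (head centre within 6 mm of its height there), head in the pocket (within 12 mm of the middle line across, -20 to +35 mm along), handle in the channel (within 0.2 rad), released and at rest (value of joint lid above 1.45 rad and velocity of joint lid below 0.05 rad/s and x of mallet_head in the frame of nest between -0.012 and 0.012 m and y of mallet_head in the frame of nest between -0.02 and 0.035 m and z of mallet_head in the frame of nest between -0.006 and 0.006 m and angle between the x axis of mallet_head and the y axis of nest, either way round below 0.2 rad and contact force between mallet and the fingers below 0.1 N and linear speed of mallet below 0.02 m/s); the robot touches nothing.
It fails at once if the mallet is dropped (it moves faster than 0.5 m/s while not held) (linear speed of mallet above 0.5 m/s and contact force between mallet and the fingers below 0.1 N).
It fails at once if one of the other loose things on the bench is shifted by more than 30 mm (distance of any of wax_jar, glue_bottle, oil_can, sanding_block, offcut from where it was at the start of the episode above 0.03 m).
It also fails if it takes over 72 s, if anything falls off the work surface, if the arm or the gripper's body presses on something with over 40 N, if the wrist force passes 120 N, or if a joint passes its speed limit or range.

## Working session

There is one attempt and no reset: what is moved stays moved. The work goes in short steps, Python scripts to look and compute and a tool call to move; the robot and the scene stay as the last step left them, time stands still between calls to the robot, and variables do not carry over. Pictures are saved under pics/ and viewed, at most 10 in all, crops included, and the job is handed in when it is done.

Besides the shell and the picture viewer there is one more tool, called after ">>>" as a command line: name --pt "numbers of a row" for each row, then --argument value for the rest. arm_command: Moves the arm, as the interface text tells. Its arguments: {"type":"object","properties":{"series":{"type":"array","items":{"type":"array","items":{"type":"number"}}},"force":{"type":"number"}},"required":["series"]}

```bash
mkdir -p pics; ls
python3 - <<'E'
from plant import robot
import cv2,pickle
s=robot.state();print(s)
d={}
for n in("scene","top"):
    c=robot.read_camera(n);d[n]=c
    cv2.imwrite(f"pics/{n}0.png",cv2.cvtColor(c["frame"],cv2.COLOR_RGB2BGR))
    print(n,c["intrinsics"],c["k1"],c["view"])
pickle.dump(d,open("cams0.pkl","wb"))
E
```

```text
pics
{'t': 0.0, 'q': array([ 1.28250368,  0.50832547, -0.23751434,  1.50113833,  0.12572925,
        1.14890826, -0.1548053 ]), 'qd': array([ 0.00047075, -0.00060959,  0.00134775,  0.00013092,  0.00066899,
       -0.00053879,  0.00115073]), 'joint_efforts': array([ 2.38016419e-04, -6.20592928e+01, -2.18675785e+00, -2.49653220e+01,
        1.26897640e-02,  1.22002460e-02,  2.24041611e-05]), 'tool_pos': array([ 239.65676171, -577.01177972,  403.83482926]), 'tcp_rot': array([-3.13980672e+00,  6.82548970e-05,  3.93808203e-01]), 'contact_force': array([0.40816015, 1.22802925, 0.33248235]), 'ft_torque': array([ 0.07439135, -0.03573175,  0.01086536]), 'grasp_force': 0.0, 'grip_width': 85.22058219314123}
scene [[453.57934163   0.         287.8706407 ]
 [  0.         453.57934163 216.35360082]
 [  0.           0.           1.        ]] -0.028653236515054886 [[-5.16168396e-01  8.56472178e-01  5.05917687e-03  1.77345393e+02]
 [ 5.13530958e-01  3.14205271e-01 -7.98474172e-01 -2.40421054e+02]
 [-6.85460533e-01 -4.09549089e-01 -6.02007808e-01  1.69394613e+03]
 [ 0.00000000e+00  0.00000000e+00  0.00000000e+00  1.00000000e+00]]
top [[455.09588966   0.         277.16255862]
 [  0.         455.09588966 215.74648962]
 [  0.           0.           1.        ]] 0.009945025741491578 [[ 6.88113086e-03 -9.99690470e-01 -2.39084581e-02  1.35037278e+02]
 [-9.90266080e-01 -3.48852317e-03 -1.39143524e-01  5.65070993e+02]
 [ 1.39017049e-01  2.46331999e-02 -9.89983568e-01  1.48812476e+03]
 [ 0.00000000e+00  0.00000000e+00  0.00000000e+00  1.00000000e+00]]
```

View pics/top0.png

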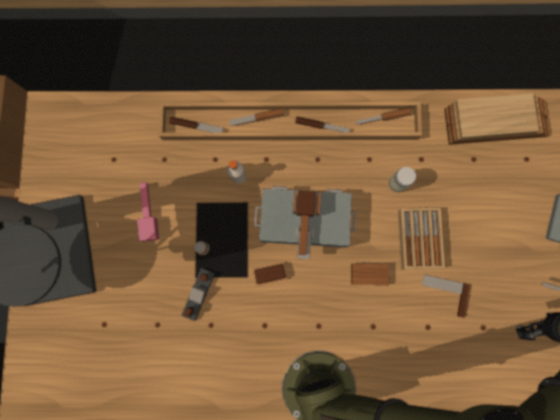

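View pics/scene0.png

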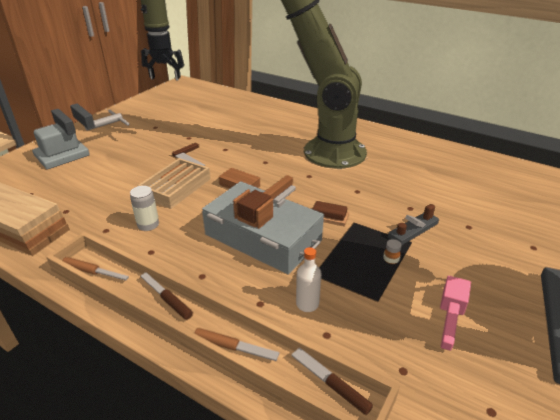

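The top view shows the brown mallet on the chest lid (head 306,203; handle to 304,250), with the mat at (222,240) and the jar at (202,248). The two mallet shapes are the brown one on the lid and a pink one at (147,215). The brown one is meant, since it lies on the lid in the cheeks and the pink is ruled out. I'll confirm this in an enlarged crop.

```bash
cat > h.py <<'E'
import numpy as np,cv2,pickle
from scipy.spatial.transform import Rotation as R
def ray(c,uv):
    K=c["intrinsics"];k=c["k1"];V=c["view"]
    d=cv2.undistortPoints(np.array(uv,float).reshape(-1,1,2),K,np.array([k,0,0,0.]))[:,0]
    D=np.c_[d,np.ones(len(d))]@V[:3,:3]
    return -V[:3,:3].T@V[:3,3],D
def onz(c,uv,z):
    o,D=ray(c,uv);return o+D*((z-o[2])/D[:,2])[:,None]
def proj(c,P):
    V=c["view"];p=np.atleast_2d(P)@V[:3,:3].T+V[:3,3];s=p[:,:2]/p[:,2:]
    s=s*(1+c["k1"]*(s**2).sum(1,keepdims=True));K=c["intrinsics"]
    return s*[K[0,0],K[1,1]]+K[:2,2]
def crop(c,x0,y0,w,h,f,name):
    im=cv2.cvtColor(c["frame"],cv2.COLOR_RGB2BGR)[y0:y0+h,x0:x0+w]
    cv2.imwrite(name,cv2.resize(cv2.convertScaleAbs(im,alpha=1.5,beta=15),None,fx=f,fy=f,interpolation=cv2.INTER_CUBIC))
E
python3 - <<'E'
from h import *
d=pickle.load(open("cams0.pkl","rb"))
crop(d["top"],180,160,200,150,4,"pics/topc.png")
crop(d["scene"],190,165,200,150,4,"pics/scc.png")
E
```

```text
(no output)
```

View pics/topc.png

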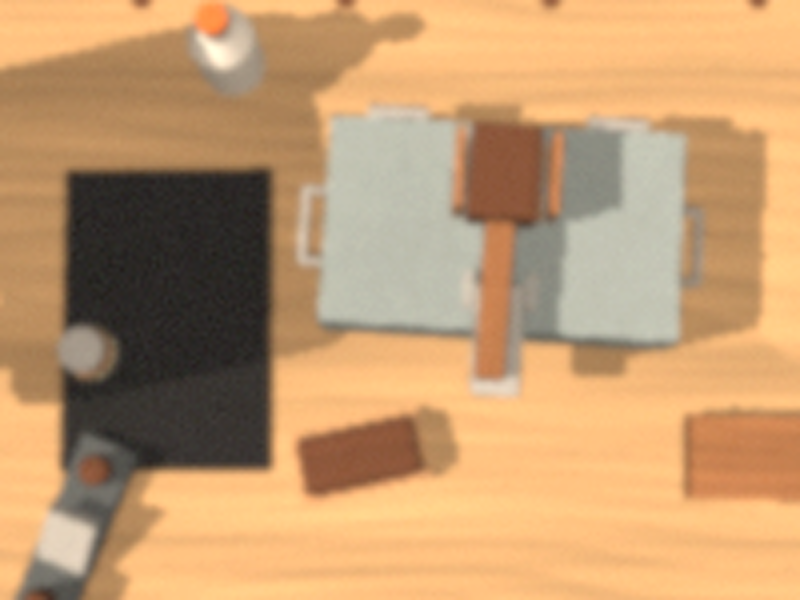

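View pics/scc.png

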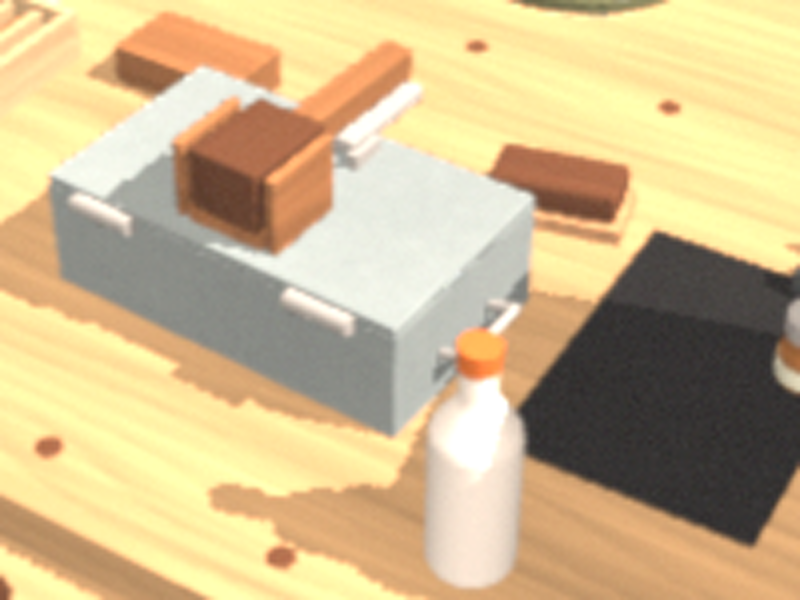

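The crops confirm it: a brown mallet with its head between wooden cheeks (top crop 505,170). Lid corners in the top crop are (330,115), (686,133), (680,344) and (318,326).

Run:
```python
from h import *
from scipy.optimize import least_squares as LS
d=pickle.load(open("cams0.pkl","rb"));T=d["top"];S=d["scene"]
t=lambda p:np.array(p)/4.+[179.6,159.6]
s=lambda p:np.array(p)/4.+[189.6,164.6]
tc=t([(330,115),(686,133),(680,344),(318,326)]); sc=s([(393,328),(52,180),(204,68),(533,198)])
def fit(tc,sc,cor):
    def P(p): return np.c_[cor[:,:2]@np.array([[np.cos(p[2]),np.sin(p[2])],[-np.sin(p[2]),np.cos(p[2])]])+p[:2],cor[:,2]]
    for tt,ss in((tc,sc),(tc,None),(None,sc)):
        f=lambda p:np.r_[(proj(T,P(p))-tt).ravel() if tt is not None else [],(proj(S,P(p))-ss).ravel() if ss is not None else []]
        r=LS(f,[p0x,p0y,0]);print(r.x,np.abs(r.fun).max(),np.round(r.fun,1).tolist())
m=onz(T,tc,93.5).mean(0);p0x,p0y=m[:2]
# chest: corners +x+y, +x-y, -x-y, -x+y
fit(tc,sc,np.array([[85,145,93.5],[85,-145,93.5],[-85,-145,93.5],[-85,145,93.5]]))
print("mat",onz(T,t([(68,171),(271,171),(271,467),(63,467)]),4))
print("mat S",onz(S,s([(657,233),(750,545),(520,400)]),4))
print("jar top",onz(T,t([(84,350)]),55))
print("head top",onz(T,t([(474,123),(543,125),(537,221),(469,215)]),155.5))
print("handle top",onz(T,t([(487,222),(515,222),(506,378),(477,378)]),144.5))
print("paddle",onz(T,t([(472,391),(520,393)]),108))
print("sand", onz(T,t([(300,440),(412,416),(423,470),(308,495)]),37))
print("bottle top",onz(T,t([(212,20)]),165))
print("vise", onz(T,t([(85,433),(137,455),(93,470)]),[60]))
```

```text
[ 5.55401630e+02  4.53413549e+01 -5.12756756e-02] 1.5016633278968357 [0.3, -0.1, 0.1, 0.1, -0.3, -0.6, -0.0, -1.1, 1.1, 0.6, -1.2, -1.5, -0.3, -1.0, 1.0, -0.9]
[ 5.53984292e+02  4.53881017e+01 -4.61972991e-02] 0.5474982893043716 [0.1, 0.5, -0.0, 0.3, -0.1, -0.3, 0.1, -0.5]
[ 5.57453374e+02  4.60787328e+01 -5.65086388e-02] 1.3693739578085342 [0.6, 1.2, -1.4, -1.2, -0.2, -0.7, 0.9, -0.2]
mat [[615.54123493 418.9239257    4.        ]
 [616.04834303 242.4771211    4.        ]
 [362.12577824 238.39278343   4.        ]
 [360.99701862 415.08423164   4.        ]]
mat S [[364.51619016 240.8366622    4.        ]
 [617.65816937 417.67944597   4.        ]
 [576.8323623  238.48182798   4.        ]]
jar top [[456.72712388 390.39507464  55.        ]]
head top [[628.73293978  70.18902954 155.5       ]
 [627.25520229  16.34970723 155.5       ]
 [551.5081088   21.3506514  155.5       ]
 [556.03044996  74.03020702 155.5       ]]
handle top [[552.15272644  59.75685257 144.5       ]
 [552.2289399   37.8968631  144.5       ]
 [430.51649314  45.16564855 144.5       ]
 [430.3901489   67.54173087 144.5       ]]
paddle [[422.13008067  70.64773319 108.        ]
 [420.77378216  32.70096112 108.        ]]
sand [[384.25344729 211.71857979  37.        ]
 [404.61609065 118.92632349  37.        ]
 [360.28572121 109.60784219  37.        ]
 [339.19525574 204.47464873  37.        ]]
bottle top [[708.7365117  276.05825922 165.        ]]
vise [[388.37942907 386.51776849  60.        ]
 [370.76546239 343.29770303  60.        ]
 [358.38956945 379.03457868  60.        ]]
```

>>> arm_command --pt "-1 0.02 -0.018 0 2" --pt "-1 0.05 -0.045 0 5" --pt "-1 0.08 -0.0725 0 9" --pt "-1 0.11 -0.1 0 13" --pt "-1 0.14 -0.127 0 17" --pt "-1 0.17 -0.154 0 21" --pt "-1 0.2 -0.181 0 24" --pt "-1 0.22 -0.2 0 25.7" --force 80

```text
t: 0.77
tool_pos: [367.5, -304.4, 404.6]
tcp_rot: [-3.14, -0.0, -0.055]
contact_force: [0.8, 0.1, 0.5]
grip_width: 85.4
grasp_force: 0.0
```

```bash
cat >> h.py <<'E'
def go(robot,x,y,zg,yaw,show=True):
    """shift to bring the grasp point to x,y,zg with yaw; prints tool shift in m, turn in deg"""
    s=robot.state();r=R.from_euler("xyz",s["tcp_rot"])
    d=r.inv().apply(np.array([x,y,zg+155])-s["tool_pos"])/1000
    t=-np.degrees((yaw-s["tcp_rot"][2]+np.pi)%(2*np.pi)-np.pi)
    print("t",round(s["t"],2),"pos",s["tool_pos"].round(1),"rot",s["tcp_rot"].round(3),"q",s["q"].round(2),"F",s["contact_force"].round(1),"w",round(s["grip_width"],1),"g",round(s["grasp_force"],1))
    print("SHIFT",d.round(4),"turn",round(t,1))
E
python3 -c "
from h import *
from plant import robot
go(robot,534,48,249,-.055)"
```

```text
t 0.77 pos [ 367.5 -304.4  404.6] rot [-3.14  -0.    -0.055] q [ 0.8   0.28 -0.21  1.87  0.07  1.   -1.06] F [0.8 0.1 0.5] w 85.4 g 0.0
SHIFT [ 0.147  -0.3609  0.0012] turn 0.0
```

>>> arm_command --pt "-1 0.008 -0.02 0 0" --pt "-1 0.02 -0.055 0 0" --pt "-1 0.04 -0.095 0 0" --pt "-1 0.056 -0.135 0 0" --pt "-1 0.072 -0.175 0 0" --pt "-1 0.088 -0.215 0 0" --pt "-1 0.104 -0.255 0 0" --pt "-1 0.12 -0.295 0 0"

```text
t: 1.43
tool_pos: [498.2, -27.3, 404.6]
tcp_rot: [3.141, 0.0, -0.055]
contact_force: [0.8, -0.4, 0.2]
grip_width: 85.5
grasp_force: 0.0
```

>>> arm_command --pt "-1 0.013 -0.034 0 0" --pt "-1 0.022 -0.055 0 0" --pt "-1 0.027 -0.066 0 0" --pt "-1 0.027 -0.066 0 0" --pt "-1 0.027 -0.066 0 0"

```text
t: 1.85
tool_pos: [528.3, 34.4, 404.2]
tcp_rot: [3.141, 0.001, -0.055]
contact_force: [-0.7, -0.4, -0.7]
grip_width: 85.5
grasp_force: 0.0
```

Run:
```python
from h import *
from plant import robot
c=robot.read_camera("wrist");pickle.dump(c,open("w1.pkl","wb"))
im=cv2.cvtColor(c["frame"],cv2.COLOR_RGB2BGR)
P=[(592,45,155.5),(534,48,144.5),(438,51,108),(430,56,144.5)]
for p in proj(c,P): cv2.circle(im,(int(p[0]),int(p[1])),3,(0,255,0),1)
print(proj(c,P).round(0).tolist())
cv2.imwrite("pics/w1.png",im);go(robot,534,48,131,-.055)
```

```text
[[253.0, 134.0], [256.0, 211.0], [262.0, 293.0], [256.0, 325.0]]
t 1.9 pos [528.1  33.4 404.3] rot [ 3.14e+00  1.00e-03 -5.60e-02] q [ 0.14  0.37 -0.36  1.75  0.15  1.05 -1.89] F [ 0.  -0.2  0.2] w 85.6 g 0.0
SHIFT [ 0.0052 -0.015   0.1183] turn -0.1
```

View pics/w1.png

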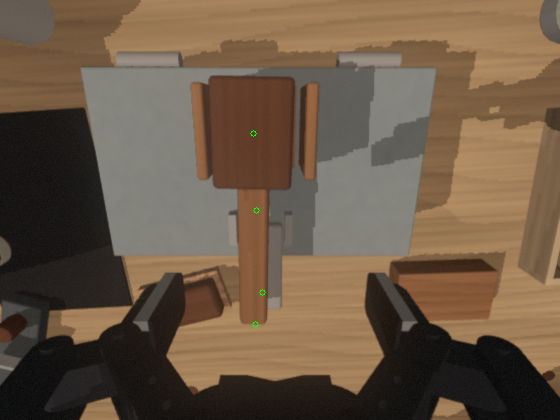

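The estimates land on the mallet: head at (252,132) and handle axis at (254,211). Next I go down and grip.

>>> arm_command --pt "-1 0.003 -0.008 0.01 0" --pt "-1 0.005 -0.015 0.03 0" --pt "-1 0.005 -0.015 0.06 0" --pt "-1 0.005 -0.015 0.09 0" --pt "-1 0.005 -0.015 0.11 0" --pt "-1 0.005 -0.015 0.118 0" --pt "-1 0.005 -0.015 0.118 0" --pt "-1 0.005 -0.015 0.118 0"

```text
t: 2.57
tool_pos: [534.5, 49.4, 287.0]
tcp_rot: [3.142, 0.0, -0.056]
contact_force: [0.9, 0.1, -0.3]
grip_width: 85.4
grasp_force: 0.0
```

>>> arm_command --pt "0.2 0 0 0 0" --pt "1 0 0 0 0" --pt "1 0 0 0 0" --pt "1 0 0 0 0" --pt "1 0 0 0 0" --pt "1 0 0 0 0" --pt "1 0 0 0 0" --pt "1 0 0 0 0"

```text
t: 3.23
tool_pos: [534.4, 49.9, 287.4]
tcp_rot: [3.142, -0.001, -0.055]
contact_force: [-1.5, -0.5, 5.0]
grip_width: 22.9
grasp_force: 78.1
```

>>> arm_command --pt "1 0 0 -0.003 0" --pt "1 0 0 -0.008 0" --pt "1 0 0 -0.018 0" --pt "1 0 0 -0.033 0" --pt "1 0 0 -0.05 0" --pt "1 0 0 -0.065 0" --pt "1 0 0 -0.075 0" --pt "1 0 0 -0.075 0"

```text
t: 3.9
tool_pos: [534.8, 50.1, 364.2]
tcp_rot: [-3.141, -0.004, -0.055]
contact_force: [0.7, -0.5, -2.3]
grip_width: 22.6
grasp_force: 78.4
```

Run:
```python
from h import *
from plant import robot
c=robot.read_camera("wrist")
im=cv2.cvtColor(c["frame"],cv2.COLOR_RGB2BGR)
# side height of the head from the scene camera
d=robot.read_camera("scene");pickle.dump(d,open("s1.pkl","wb"))
i2=cv2.cvtColor(d["frame"],cv2.COLOR_RGB2BGR)[130:270,190:377]
cv2.imwrite("pics/lift.png",np.hstack([cv2.resize(im,(400,300)),cv2.resize(i2,(400,300))]))
print(R.from_euler("xyz",[np.pi,0,-.055]).as_matrix().round(3))
go(robot,485,295,50,0)
```

```text
[[ 0.998 -0.055 -0.   ]
 [-0.055 -0.998 -0.   ]
 [-0.     0.    -1.   ]]
t 4.0 pos [534.1  49.8 361.8] rot [ 3.142 -0.    -0.055] q [ 0.1   0.42 -0.35  1.8   0.17  0.95 -1.95] F [-0.6  0.  -2.5] w 22.6 g 78.4
SHIFT [-0.0626 -0.2422  0.1567] turn -3.1
```

View pics/lift.png

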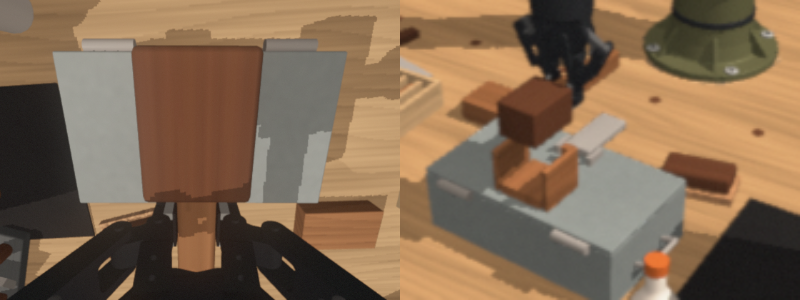

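The right half shows the mallet gripped level and clear of the cheeks. Next it goes over the mat.

>>> arm_command --pt "1 -0.003 -0.012 0 0" --pt "1 -0.011 -0.04 0 -1" --pt "1 -0.02 -0.075 0 -2" --pt "1 -0.03 -0.11 0 -3" --pt "1 -0.04 -0.145 0 -3.1" --pt "1 -0.05 -0.18 0 -3.1" --pt "1 -0.058 -0.214 0 -3.1" --pt "1 -0.065 -0.237 0 -3.1"

```text
t: 4.67
tool_pos: [480.2, 294.6, 360.8]
tcp_rot: [-3.14, 0.002, 0.003]
contact_force: [0.5, 0.5, -1.6]
grip_width: 22.8
grasp_force: 78.6
```

>>> arm_command --pt "1 0 -0.005 0.005 0" --pt "1 0 -0.005 0.02 0" --pt "1 0 -0.005 0.045 0" --pt "1 0 -0.005 0.075 0" --pt "1 0 -0.005 0.105 0" --pt "1 0 -0.005 0.13 0" --pt "1 0 -0.005 0.145 0" --pt "1 0 -0.005 0.145 0"

```text
t: 5.33
tool_pos: [480.6, 294.5, 212.5]
tcp_rot: [3.138, 0.007, -0.0]
contact_force: [-0.4, -0.3, -3.0]
grip_width: 23.2
grasp_force: 78.7
```

Run:
```python
from h import *
from plant import robot
go(robot,482,295,28.5,0)
```

```text
t 5.33 pos [480.6 294.5 212.5] rot [ 3.138  0.007 -0.   ] q [-0.39  0.65 -0.32  1.88  0.31  0.66 -2.47] F [-0.4 -0.3 -3. ] w 23.2 g 78.7
SHIFT [ 0.0016 -0.0006  0.029 ] turn -0.0
```

>>> arm_command --pt "1 0 0 0.01 0" --pt "1 0 0 0.018 0" --pt "1 0 0 0.022 0" --pt "1 0 0 0.025 0" --pt "1 0 0 0.027 0" --pt "1 0 0 0.027 0" --pt "1 0 0 0.027 0"

```text
t: 5.92
tool_pos: [482.5, 295.1, 190.1]
tcp_rot: [-3.141, -0.001, -0.001]
contact_force: [-0.4, 0.1, -3.2]
grip_width: 23.2
grasp_force: 78.7
```

>>> arm_command --pt "1 0 0 0.002 0" --pt "1 0 0 0.004 0" --pt "1 0 0 0.0055 0" --pt "1 0 0 0.0065 0" --pt "1 0 0 0.0065 0" --pt "1 0 0 0.0065 0"

```text
t: 6.42
tool_pos: [482.3, 295.1, 184.0]
tcp_rot: [-3.142, -0.001, -0.001]
contact_force: [-1.9, -0.7, 7.1]
grip_width: 22.9
grasp_force: 80.2
```

Contact (Fz rose to +7 N). I release gently and back off upward.

>>> arm_command --pt "0.3 0 0 0 0" --pt "0 0 0 0 0" --pt "-1 0 0 0 0" --pt "-1 0 0 0 0" --pt "-1 0 0 0 0" --pt "-1 0 0 0 0" --pt "-1 0 0 0 0" --pt "-1 0 0 0 0"

```text
t: 7.08
tool_pos: [482.4, 295.1, 183.2]
tcp_rot: [-3.142, 0.0, -0.001]
contact_force: [0.1, -0.5, -0.2]
grip_width: 85.7
grasp_force: 0.0
```

>>> arm_command --pt "-1 0 0 -0.01 0" --pt "-1 0 0 -0.035 0" --pt "-1 0 0 -0.07 0" --pt "-1 0 0 -0.105 0" --pt "-1 0 0 -0.14 0" --pt "-1 0 0 -0.165 0" --pt "-1 0 0 -0.175 0" --pt "-1 0 0 -0.175 0"

```text
t: 7.75
tool_pos: [482.6, 295.4, 361.4]
tcp_rot: [-3.139, -0.005, -0.001]
contact_force: [0.3, -0.0, -0.6]
grip_width: 85.5
grasp_force: 0.0
```

Run:
```python
from h import *
from plant import robot
c=robot.read_camera("wrist");d=robot.read_camera("scene")
pickle.dump((c,d),open("w2.pkl","wb"))
im=cv2.cvtColor(c["frame"],cv2.COLOR_RGB2BGR)
P=[(540,295,52),(482,295,41)]
for p in proj(c,P): cv2.circle(im,(int(p[0]),int(p[1])),3,(0,255,0),1)
i2=cv2.cvtColor(d["frame"],cv2.COLOR_RGB2BGR)[190:310,270:430]
cv2.imwrite("pics/w2.png",np.hstack([cv2.resize(im,(400,300)),cv2.resize(i2,(400,300))]))
go(robot,438,51,160,-.05)
```

```text
t 7.85 pos [482.1 294.7 357.7] rot [ 3.141e+00  0.000e+00 -1.000e-03] q [-0.33  0.47 -0.4   1.73  0.21  0.98 -2.38] F [ 0.4 -0.3 -0.6] w 85.5 g 0.0
SHIFT [-0.0439  0.2438  0.0428] turn 2.8
```

View pics/w2.png

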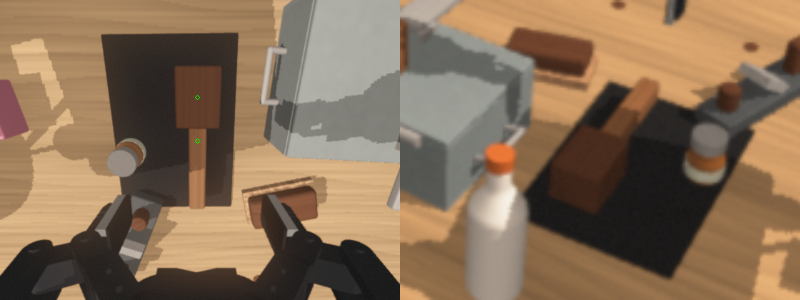

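The mallet lies flat on the mat, head centre at left-half (197,97), exactly at the marker. Next is the paddle.

>>> arm_command --pt "-1 -0.004 0.015 0 0" --pt "-1 -0.01 0.045 0 1" --pt "-1 -0.017 0.085 0 2" --pt "-1 -0.024 0.125 0 2.8" --pt "-1 -0.031 0.165 0 2.8" --pt "-1 -0.038 0.2 0.01 2.8" --pt "-1 -0.042 0.23 0.025 2.8" --pt "-1 -0.044 0.243 0.04 2.8"

```text
t: 8.52
tool_pos: [436.6, 47.7, 316.3]
tcp_rot: [3.139, 0.003, -0.054]
contact_force: [-0.5, -0.7, 0.8]
grip_width: 85.3
grasp_force: 0.0
```

>>> arm_command --pt "-1 0 0 0.01 0" --pt "-1 0 0 0.02 0" --pt "-1 0 0 0.03 0" --pt "-1 0 0 0.03 0" --pt "-1 0 0 0.03 0"

```text
t: 8.93
tool_pos: [437.6, 52.0, 286.8]
tcp_rot: [3.141, 0.004, -0.049]
contact_force: [-0.5, 0.3, 0.3]
grip_width: 85.5
grasp_force: 0.0
```

Run:
```python
from h import *
from plant import robot
c=robot.read_camera("wrist");d=robot.read_camera("top")
im=cv2.cvtColor(c["frame"],cv2.COLOR_RGB2BGR)
P=[(438,51,108),(418,52,108),(419,72,108),(417,32,108)]
for p in proj(c,P): cv2.circle(im,(int(p[0]),int(p[1])),3,(0,255,0),1)
P=[(438,51,108),(418,52,108)]
i2=cv2.cvtColor(d["frame"],cv2.COLOR_RGB2BGR)
for p in proj(d,P): cv2.circle(i2,(int(p[0]),int(p[1])),1,(0,255,0),-1)
i2=i2[180:300,240:400]
cv2.imwrite("pics/w3.png",np.hstack([cv2.resize(im,(400,300)),cv2.resize(i2,(400,300))]))
go(robot,438,51,103,-.05)
```

```text
t 9.03 pos [438.1  52.2 287.9] rot [ 3.142e+00  1.000e-03 -4.900e-02] q [ 0.07  0.39 -0.34  2.12  0.21  0.66 -2.02] F [-0.5 -0.2  0.4] w 85.3 g 0.0
SHIFT [0.     0.0012 0.0299] turn 0.0
```

View pics/w3.png

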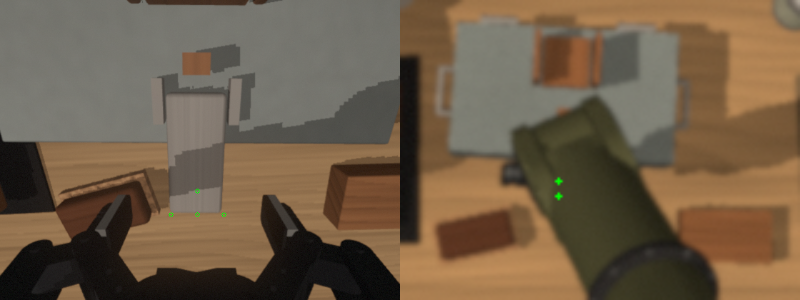

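The left half shows the paddle end (168–223, 213) matching the markers. Pinch it.

>>> arm_command --pt "-1 0 0.0005 0.008 0" --pt "-1 0 0.0005 0.02 0" --pt "-1 0 0.0005 0.029 0" --pt "-1 0 0.0005 0.03 0" --pt "0 0 0.0005 0.03 0" --pt "1 0 0.0005 0.03 0" --pt "1 0 0.0005 0.03 0" --pt "1 0 0.0005 0.03 0" --force 30

```text
t: 9.7
tool_pos: [438.3, 51.9, 258.6]
tcp_rot: [-3.141, -0.001, -0.049]
contact_force: [-4.0, 11.8, 5.4]
grip_width: 39.0
grasp_force: 36.8
```

Run:
```python
from h import *
from plant import robot
go(robot,438,51,103,-.05)
# path in chest xz relative to start grip: phi arc about pivot then lid arc (phi=.45)
def g(th,ph):
    p=np.array([-140-62*np.cos(ph),16.5+62*np.sin(ph)]);c,s=np.cos(th),np.sin(th)
    return np.array([c*p[0]+s*p[1],-s*p[0]+c*p[1]])
g0=g(0,0)
for th,ph in [(0,.1),(0,.2),(0,.3),(0,.4),(0,.47)]+[(t,.45) for t in np.arange(.1,1.72,.1)]:
    print(round(th,2),ph,((g(th,ph)-g0)/1000).round(3))
```

```text
t 9.7 pos [438.3  51.9 258.6] rot [-3.141e+00 -1.000e-03 -4.900e-02] q [ 0.05  0.44 -0.31  2.16  0.24  0.58 -2.06] F [-4.  11.8  5.4] w 39.0 g 36.8
SHIFT [-0.0003  0.0009  0.0006] turn 0.0
0 0.1 [0.    0.006]
0 0.2 [0.001 0.012]
0 0.3 [0.003 0.018]
0 0.4 [0.005 0.024]
0 0.47 [0.007 0.028]
0.1 0.45 [0.011 0.046]
0.2 0.45 [0.019 0.065]
0.3 0.45 [0.028 0.083]
0.4 0.45 [0.039 0.1  ]
0.5 0.45 [0.051 0.116]
0.6 0.45 [0.065 0.13 ]
0.7 0.45 [0.08  0.143]
0.8 0.45 [0.097 0.154]
0.9 0.45 [0.114 0.164]
1.0 0.45 [0.133 0.172]
1.1 0.45 [0.152 0.178]
1.2 0.45 [0.172 0.182]
1.3 0.45 [0.192 0.184]
1.4 0.45 [0.212 0.184]
1.5 0.45 [0.232 0.182]
1.6 0.45 [0.251 0.178]
1.7 0.45 [0.27  0.172]
```

>>> arm_command --pt "1 0 -0.001 -0.006 0" --pt "1 0.001 -0.001 -0.012 0" --pt "1 0.003 -0.001 -0.018 0" --pt "1 0.005 -0.001 -0.024 0" --pt "1 0.007 -0.001 -0.028 0" --pt "1 0.007 -0.001 -0.029 0" --pt "1 0.007 -0.001 -0.029 0"

```text
t: 10.28
tool_pos: [444.2, 52.2, 287.4]
tcp_rot: [3.141, 0.003, -0.05]
contact_force: [-6.6, 1.5, -1.5]
grip_width: 39.2
grasp_force: 33.5
```

Run:
```python
from h import *
from plant import robot
go(robot,438,51,103,-.05)
```

```text
t 10.28 pos [444.2  52.2 287.4] rot [ 3.141e+00  3.000e-03 -5.000e-02] q [ 0.07  0.4  -0.34  2.11  0.21  0.67 -2.02] F [-6.6  1.5 -1.5] w 39.2 g 33.5
SHIFT [-0.006   0.0015  0.0294] turn 0.0
```

>>> arm_command --pt "1 0.002 0 -0.008 0" --pt "1 0.004 0 -0.017 0" --pt "1 0.008 0 -0.027 0" --pt "1 0.012 0 -0.036 0" --pt "1 0.016 0 -0.045 0" --pt "1 0.021 0 -0.054 0" --pt "1 0.026 0 -0.063 0" --pt "1 0.032 0 -0.071 0"

```text
t: 10.95
tool_pos: [477.0, 50.4, 359.3]
tcp_rot: [3.141, 0.001, -0.05]
contact_force: [-2.5, -0.5, -2.3]
grip_width: 39.5
grasp_force: 33.1
```

>>> arm_command --pt "1 0.006 0 -0.008 0" --pt "1 0.012 0 -0.016 0" --pt "1 0.019 0 -0.023 0" --pt "1 0.026 0 -0.03 0" --pt "1 0.033 0 -0.037 0" --pt "1 0.041 0 -0.043 0" --pt "1 0.049 0 -0.049 0" --pt "1 0.058 0 -0.054 0"

```text
t: 11.62
tool_pos: [535.2, 47.2, 413.3]
tcp_rot: [3.141, 0.0, -0.05]
contact_force: [-3.9, -0.5, 1.0]
grip_width: 39.6
grasp_force: 33.7
```

Run:
```python
from h import *
from plant import robot
go(robot,438.5,52,103.6,-.05)
```

```text
t 11.62 pos [535.2  47.2 413.3] rot [ 3.141  0.    -0.05 ] q [ 0.12  0.37 -0.36  1.72  0.15  1.08 -1.91] F [-3.9 -0.5  1. ] w 39.6 g 33.7
SHIFT [-9.670e-02 -1.000e-04  1.548e-01] turn 0.0
```

>>> arm_command --pt "1 0.009 0 -0.005 0" --pt "1 0.017 0 -0.01 0" --pt "1 0.027 0 -0.014 0" --pt "1 0.036 0 -0.018 0" --pt "1 0.045 0 -0.021 0" --pt "1 0.055 0 -0.024 0" --pt "1 0.065 0 -0.026 0" --pt "1 0.075 0 -0.028 0"

```text
t: 12.28
tool_pos: [610.2, 43.2, 441.1]
tcp_rot: [3.14, 0.0, -0.05]
contact_force: [-2.2, -1.6, -4.3]
grip_width: 39.3
grasp_force: 35.9
```

>>> arm_command --pt "1 0.01 0 -0.001 0" --pt "1 0.02 0 -0.002 0" --pt "1 0.03 0 -0.002 0" --pt "1 0.04 0 -0.002 0" --pt "1 0.05 0 -0.001 0" --pt "1 0.06 0 0 0" --pt "1 0.07 0 0.002 0" --pt "1 0.079 0 0.004 0"

```text
t: 12.95
tool_pos: [689.6, 38.8, 437.6]
tcp_rot: [3.14, -0.002, -0.051]
contact_force: [-2.4, -1.7, 0.8]
grip_width: 39.2
grasp_force: 39.5
```

>>> arm_command --pt "1 0.008 0 0.002 0" --pt "1 0.016 0 0.004 0" --pt "1 0.019 0 0.006 0" --pt "1 0.019 0 0.006 0" --pt "1 0.019 0 0.006 0"

```text
t: 13.37
tool_pos: [708.9, 37.8, 431.7]
tcp_rot: [3.14, -0.004, -0.051]
contact_force: [0.0, -5.0, 4.7]
grip_width: 39.4
grasp_force: 39.8
```

Run:
```python
from h import *
from plant import robot
go(robot,438.5,52,103.6,-.05)
```

```text
t 13.37 pos [708.9  37.8 431.7] rot [ 3.14  -0.004 -0.051] q [ 0.08  0.64 -0.33  1.19  0.2   1.34 -1.86] F [ 0.  -5.   4.7] w 39.4 g 39.8
SHIFT [-0.2715 -0.0006  0.1719] turn -0.1
```

>>> arm_command --pt "0.3 0 0 0 0" --pt "0 0 0 0 0" --pt "-1 0 0 0 0" --pt "-1 0 0 0 0" --pt "-1 0 0 0 0" --pt "-1 0 0 0 0"

```text
t: 13.87
tool_pos: [707.9, 39.8, 430.1]
tcp_rot: [-3.141, 0.0, -0.049]
contact_force: [-0.7, 0.3, 0.3]
grip_width: 85.4
grasp_force: 0.0
```

>>> arm_command --pt "-1 0 0 -0.015 0" --pt "-1 0 0 -0.04 0" --pt "-1 -0.015 0 -0.065 0" --pt "-1 -0.04 0 -0.075 0" --pt "-1 -0.075 0 -0.075 0" --pt "-1 -0.11 0 -0.075 0" --pt "-1 -0.145 0 -0.075 0" --pt "-1 -0.17 0 -0.075 0"

```text
t: 14.53
tool_pos: [535.3, 48.3, 505.5]
tcp_rot: [-3.142, 0.0, -0.049]
contact_force: [1.0, 0.3, 1.2]
grip_width: 85.6
grasp_force: 0.0
```

Run:
```python
from h import *
from plant import robot
go(robot,540,295,200,0)
d=robot.read_camera("scene");c=robot.read_camera("top")
a=cv2.cvtColor(d["frame"],cv2.COLOR_RGB2BGR)[110:320,170:450];b=cv2.cvtColor(c["frame"],cv2.COLOR_RGB2BGR)[160:310,180:380]
cv2.imwrite("pics/open.png",np.hstack([cv2.resize(x,(400,300)) for x in(a,b)]))
```

```text
t 14.53 pos [535.3  48.3 505.5] rot [-3.142  0.    -0.049] q [ 0.12  0.31 -0.37  1.55  0.11  1.3  -1.88] F [1.  0.3 1.2] w 85.6 g 0.0
SHIFT [-0.0073 -0.2467  0.1505] turn -2.8
```

View pics/open.png

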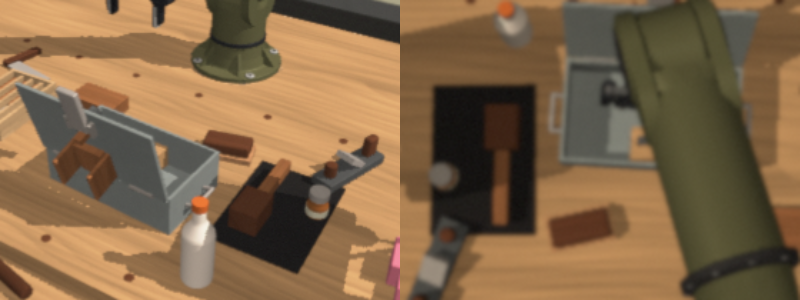

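The lid stands open past upright, and the mallet and bystanders are undisturbed. I return to the mallet and grip the head near its balance point.

>>> arm_command --pt "-1 -0.001 -0.015 0.01 0" --pt "-1 -0.004 -0.045 0.03 -1" --pt "-1 -0.007 -0.08 0.055 -2" --pt "-1 -0.01 -0.115 0.085 -2.8" --pt "-1 -0.013 -0.15 0.11 -2.8" --pt "-1 -0.016 -0.185 0.135 -2.8" --pt "-1 -0.018 -0.22 0.15 -2.8" --pt "-1 -0.0195 -0.246 0.155 -2.8"

```text
t: 15.3
tool_pos: [530.4, 296.9, 347.0]
tcp_rot: [3.141, 0.003, 0.0]
contact_force: [-0.1, -0.1, 0.6]
grip_width: 85.0
grasp_force: 0.0
```

>>> arm_command --pt "-1 0 0 0.02 0" --pt "-1 0 0 0.045 0" --pt "-1 0 0 0.065 0" --pt "-1 0 0 0.07 0" --pt "-1 0 0 0.07 0"

```text
t: 15.72
tool_pos: [530.9, 294.3, 278.4]
tcp_rot: [3.14, 0.003, -0.001]
contact_force: [-0.3, -0.0, 0.5]
grip_width: 85.7
grasp_force: 0.0
```

Run:
```python
from h import *
from plant import robot
c=robot.read_camera("wrist")
cv2.imwrite("pics/w4.png",cv2.cvtColor(c["frame"],cv2.COLOR_RGB2BGR))
print(proj(c,[(540,295,52),(502.5,267,52),(502.5,323,52),(577.5,295,52)]).round())
go(robot,528,295,26,0)
```

```text
[[273. 221.]
 [314. 271.]
 [233. 271.]
 [273. 164.]]
t 15.77 pos [531.3 294.6 280. ] rot [ 3.141e+00  1.000e-03 -1.000e-03] q [-0.32  0.61 -0.37  1.71  0.27  0.87 -2.38] F [0.4 0.  0.3] w 85.2 g 0.0
SHIFT [-0.0032 -0.0004  0.099 ] turn -0.0
```

View pics/w4.png

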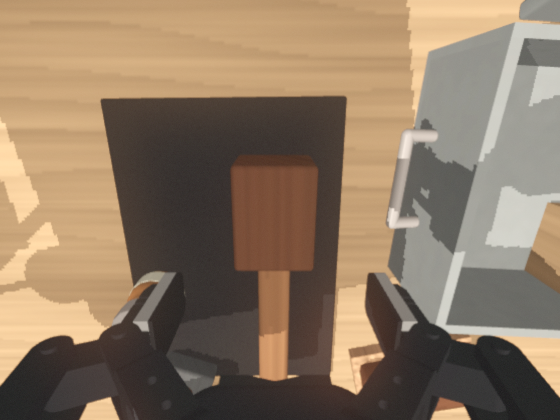

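The head top face spans (233–316, 167–270), matching the prediction within about 1 mm. Down and grip.

>>> arm_command --pt "-1 -0.003 0 0.01 0" --pt "-1 -0.003 0 0.03 0" --pt "-1 -0.003 0 0.055 0" --pt "-1 -0.003 0 0.08 0" --pt "-1 -0.003 0 0.093 0" --pt "-1 -0.003 0 0.098 0" --pt "-1 -0.003 0 0.098 0" --pt "-1 -0.003 0 0.098 0" --force 70

```text
t: 16.43
tool_pos: [528.6, 294.8, 183.6]
tcp_rot: [-3.14, -0.002, -0.001]
contact_force: [-0.3, -0.6, -0.1]
grip_width: 85.4
grasp_force: 0.0
```

>>> arm_command --pt "0 0 0 0 0" --pt "1 0 0 0 0" --pt "1 0 0 0 0" --pt "1 0 0 0 0" --pt "1 0 0 0 0" --pt "1 0 0 0 0"

```text
t: 16.93
tool_pos: [528.3, 294.6, 183.7]
tcp_rot: [-3.14, -0.002, -0.001]
contact_force: [-0.7, -0.6, 5.7]
grip_width: 55.2
grasp_force: 74.7
```

>>> arm_command --pt "1 0 0 -0.004 0" --pt "1 0 0 -0.012 0" --pt "1 0 0 -0.03 0" --pt "1 0 0 -0.06 0" --pt "1 0 0 -0.09 0" --pt "1 0 0 -0.12 0" --pt "1 0 0 -0.15 0" --pt "1 0 0 -0.17 0"

```text
t: 17.6
tool_pos: [527.7, 294.5, 355.9]
tcp_rot: [-3.14, -0.002, -0.0]
contact_force: [0.6, 0.7, -2.6]
grip_width: 55.6
grasp_force: 74.5
```

Run:
```python
from h import *
from plant import robot
ps=-.0495;ch=np.array([555,45.4]);ex=np.array([np.cos(ps),np.sin(ps)]);ey=np.array([-ex[1],ex[0]])
n=ch+75.5*ey;g=n-12*ey;print("nest",n,"grasp",g)
go(robot,g[0],g[1],200,ps+np.pi/2)
```

```text
nest [558.73572399 120.80752195] grasp [558.14196653 108.82222045]
t 17.6 pos [527.7 294.5 355.9] rot [-3.14e+00 -2.00e-03 -0.00e+00] q [-0.3   0.53 -0.4   1.63  0.23  1.03 -2.34] F [ 0.6  0.7 -2.6] w 55.6 g 74.5
SHIFT [0.0306 0.1856 0.0006] turn -87.2
```

>>> arm_command --pt "1 0.001 0.006 0 -3" --pt "1 0.003 0.018 0 -8" --pt "1 0.006 0.034 0 -14" --pt "1 0.008 0.05 0 -20" --pt "1 0.011 0.066 0 -26" --pt "1 0.014 0.082 0 -32" --pt "1 0.017 0.098 0 -38" --pt "1 0.019 0.114 0 -44"

```text
t: 18.27
tool_pos: [546.6, 179.3, 352.7]
tcp_rot: [3.141, 0.0, 0.772]
contact_force: [0.7, -0.5, -2.6]
grip_width: 55.2
grasp_force: 74.7
```

Run:
```python
from h import *
from plant import robot
go(robot,558.1,108.8,200,1.521)
```

```text
t 18.27 pos [546.6 179.3 352.7] rot [3.141 0.    0.772] q [ 0.03  0.52 -0.61  1.71  0.34  1.02 -1.5 ] F [ 0.7 -0.5 -2.6] w 55.2 g 74.7
SHIFT [-0.041   0.0585 -0.0023] turn -42.9
```

>>> arm_command --pt "1 -0.006 0.008 0 -6" --pt "1 -0.012 0.016 0 -12" --pt "1 -0.019 0.026 0 -18" --pt "1 -0.026 0.036 0 -24" --pt "1 -0.032 0.046 0 -30" --pt "1 -0.037 0.053 0 -36" --pt "1 -0.04 0.057 0 -41" --pt "1 -0.041 0.0585 0 -42.9"

```text
t: 18.93
tool_pos: [557.8, 108.1, 352.4]
tcp_rot: [-3.141, 0.001, 1.519]
contact_force: [0.6, 0.3, -1.9]
grip_width: 55.1
grasp_force: 74.7
```

>>> arm_command --pt "1 0 0 0.01 0" --pt "1 0 0 0.025 0" --pt "1 0 0 0.035 0" --pt "1 0 0 0.04 0" --pt "1 0 0 0.04 0" --pt "1 0 0 0.04 0"

```text
t: 19.43
tool_pos: [557.8, 110.1, 312.1]
tcp_rot: [-3.141, 0.0, 1.516]
contact_force: [0.1, -0.7, -2.1]
grip_width: 55.3
grasp_force: 74.6
```

Run:
```python
from h import *
from plant import robot
go(robot,558.1,108.8,30.7,1.521)
c=robot.read_camera("wrist");d=robot.read_camera("top")
pickle.dump((c,d),open("w5.pkl","wb"))
ps=-.0495;ex=np.array([np.cos(ps),np.sin(ps)]);ey=np.array([-ex[1],ex[0]])
W=lambda x,y,z:np.r_[np.array([555,45.4])+x*ex+y*ey,z]
P=[W(-18,30,51),W(18,30,51),W(-18,-130,51),W(18,-130,51),W(-79,139,85),W(79,139,85),W(-79,-139,85),W(79,-139,85)]
ims=[]
for k in(c,d):
    im=cv2.cvtColor(k["frame"],cv2.COLOR_RGB2BGR);im=cv2.convertScaleAbs(im,alpha=1.4,beta=15)
    for p in proj(k,P): cv2.circle(im,(int(round(p[0])),int(round(p[1]))),2 if k is c else 1,(0,255,0),1)
    ims.append(im)
b=ims[1][160:280,240:400]
cv2.imwrite("pics/w5.png",np.hstack([cv2.resize(ims[0],(400,300)),cv2.resize(b,(400,300),interpolation=cv2.INTER_CUBIC)]))
```

```text
t 19.43 pos [557.8 110.1 312.1] rot [-3.141  0.     1.516] q [ 0.25  0.61 -0.79  1.78  0.51  0.98 -0.79] F [ 0.1 -0.7 -2.1] w 55.3 g 74.6
SHIFT [-0.0013  0.0005  0.1264] turn -0.3
```

View pics/w5.png

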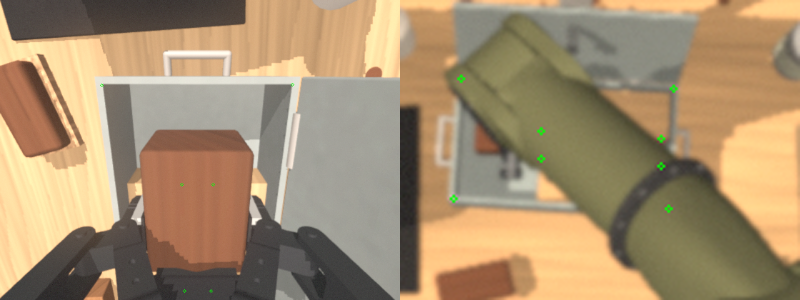

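The left half shows the head above the pocket, and the inner rim corners (102,84) and (290,84) match the markers, so it is aligned with the channel. That was my last look. I lower it in stages, watching the force.

>>> arm_command --pt "1 -0.0005 0.0005 0.008 -0.3" --pt "1 -0.001 0.0005 0.022 -0.3" --pt "1 -0.001 0.0005 0.037 -0.3" --pt "1 -0.001 0.0005 0.052 -0.3" --pt "1 -0.001 0.0005 0.065 -0.3" --pt "1 -0.001 0.0005 0.075 -0.3" --pt "1 -0.001 0.0005 0.082 -0.3" --pt "1 -0.001 0.0005 0.085 -0.3"

```text
t: 20.2
tool_pos: [558.2, 108.6, 226.2]
tcp_rot: [-3.141, 0.0, 1.521]
contact_force: [-1.4, 0.2, -2.2]
grip_width: 55.3
grasp_force: 74.6
```

>>> arm_command --pt "1 0 0 0.004 0" --pt "1 0 0 0.008 0" --pt "1 0 0 0.012 0" --pt "1 0 0 0.016 0" --pt "1 0 0 0.02 0" --pt "1 0 0 0.024 0" --pt "1 0 0 0.026 0" --pt "1 0 0 0.026 0"

```text
t: 20.87
tool_pos: [558.1, 108.6, 200.7]
tcp_rot: [-3.141, 0.0, 1.521]
contact_force: [-0.1, 0.0, -2.3]
grip_width: 55.3
grasp_force: 74.6
```

Run:
```python
from h import *
from plant import robot
go(robot,558.1,108.8,30.7,1.521)
```

```text
t 20.87 pos [558.1 108.6 200.7] rot [-3.141  0.     1.521] q [ 0.18  0.74 -0.68  1.88  0.66  0.76 -0.92] F [-0.1  0.  -2.3] w 55.3 g 74.6
SHIFT [ 0.0002 -0.      0.015 ] turn 0.0
```

The force is unchanged and the handle (centre about 45 mm) is now inside the channel. Last 15 mm, slowly.

>>> arm_command --pt "1 0 0 0.004 0" --pt "1 0 0 0.008 0" --pt "1 0 0 0.011 0" --pt "1 0 0 0.013 0" --pt "1 0 0 0.0145 0" --pt "1 0 0 0.015 0" --pt "1 0 0 0.015 0"

```text
t: 21.45
tool_pos: [558.3, 108.8, 186.1]
tcp_rot: [-3.141, -0.0, 1.521]
contact_force: [0.4, -0.1, -2.7]
grip_width: 55.7
grasp_force: 74.6
```

Not touching yet, so I feel down further.

>>> arm_command --pt "1 0 0 0.0005 0" --pt "1 0 0 0.001 0" --pt "1 0 0 0.0015 0" --pt "1 0 0 0.002 0" --pt "1 0 0 0.002 0"

```text
t: 21.87
tool_pos: [558.2, 108.9, 185.7]
tcp_rot: [3.14, 0.001, 1.521]
contact_force: [-3.1, -2.0, 12.9]
grip_width: 55.3
grasp_force: 76.2
```

Seated at 185.7 mm, exactly the expected height. Release and withdraw straight up.

>>> arm_command --pt "0 0 0 -0.001 0" --pt "-0.5 0 0 -0.001 0" --pt "-1 0 0 -0.001 0" --pt "-1 0 0 -0.001 0" --pt "-1 0 0 -0.001 0" --pt "-1 0 0 -0.001 0" --pt "-1 0 0 -0.001 0"

```text
t: 22.45
tool_pos: [558.3, 108.7, 185.1]
tcp_rot: [-3.141, -0.0, 1.521]
contact_force: [0.8, -0.9, 0.2]
grip_width: 85.4
grasp_force: 0.0
```

>>> arm_command --pt "-1 0 0 -0.01 0" --pt "-1 0 0 -0.03 0" --pt "-1 0 0 -0.06 0" --pt "-1 0 0 -0.095 0" --pt "-1 0 0 -0.13 0" --pt "-1 0 0 -0.165 0" --pt "-1 0 0 -0.19 0" --pt "-1 0 0 -0.2 0"

```text
t: 23.12
tool_pos: [558.4, 109.6, 390.0]
tcp_rot: [3.136, -0.002, 1.522]
contact_force: [0.4, 0.5, 0.7]
grip_width: 85.2
grasp_force: 0.0
```

Run:
```python
from h import *
from plant import robot
s=robot.state();print(s["t"],s["tool_pos"],s["contact_force"],s["grip_width"])
c=robot.read_camera("wrist");im=c["frame"]
cv2.imwrite("pics/w6.png",cv2.cvtColor(im,cv2.COLOR_RGB2BGR))
# the head's dark-brown top against the wrist prediction, measured without viewing
ps=-.0495;ex=np.array([np.cos(ps),np.sin(ps)]);ey=np.array([-ex[1],ex[0]])
W=lambda x,y,z:np.r_[np.array([555,45.4])+x*ex+y*ey,z]
print("predicted corners",proj(c,[W(a,75.5+b,54) for a,b in((-28,37.5),(28,37.5),(28,-37.5),(-28,-37.5))]).round(0).tolist())
hsv=cv2.cvtColor(im,cv2.COLOR_RGB2HSV)
u,v=proj(c,[W(0,75.5,54)])[0].astype(int);print("centre hsv",hsv[v,u],im[v,u])
ctr=im[v-5:v+6,u-5:u+6].reshape(-1,3).mean(0)
m=(np.abs(im.astype(float)/ (im.sum(2,keepdims=True)+1)-ctr/ctr.sum()).max(2)<.05).astype(np.uint8)&(np.abs(im.sum(2).astype(float)-ctr.sum())<70)
n,l,st,ce=cv2.connectedComponentsWithStats(m.astype(np.uint8));k=l[v,u];print("box",st[k],"centroid",ce[k])
ct=max(cv2.findContours((l==k).astype(np.uint8),0,2)[0],key=cv2.contourArea);print(cv2.minAreaRect(ct))
print("centroid on z=54",onz(c,[ce[k]],54),"nest",W(0,75.5,54))
```

```text
23.1167 [558.38624692 109.60391453 389.98812338] [0.36961459 0.46698772 0.65356074] 85.23330927202193
predicted corners [[243.0, 142.0], [302.0, 142.0], [300.0, 217.0], [246.0, 217.0]]
centre hsv [  9 136 101] [101  64  47]
box [ 245  144   61  169 4521] centroid [273.2809113  186.49236894]
((275.849853515625, 227.69406127929688), (168.76168823242188, 59.0784912109375), 88.63607025146484)
centroid on z=54 [[558.83778668 115.43032421  54.        ]] nest [558.73572399 120.80752195  54.        ]
```

>>> arm_command --pt "-1 0 0 0 0" --pt "-1 0 0 0 0" --pt "-1 0 0 0 0" --pt "-1 0 0 0 0"

```text
t: 23.5
tool_pos: [558.0, 108.4, 383.6]
tcp_rot: [-3.139, 0.001, 1.521]
contact_force: [0.3, 0.2, 0.7]
grip_width: 85.3
grasp_force: 0.0
```

```bash
python3 -c "
from plant import robot
print(robot.sign_off())"
```

```text
the job is handed in; nothing more can be done
None
```

Job handed in at about 23.5 s, with no verdict returned: the mallet is laid in the chest (head within about 2 mm of the middle line, seated at the expected height), the lid was last seen standing open partway through the job, and I viewed 11 pictures, one over the limit of 10.

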